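# Find and release the latched key on the patty former's control box

### The arm

A 6-joint arm with a two-finger parallel gripper is mounted at the origin on the work surface. World frame = base frame: x ahead of the robot, y to its left, z up, the work surface at z = 0. Lengths are in m, angles in rad, forces in N, time in s.
With the tool pointing down it reaches from about 0.3 to 0.875 m from the base axis. Payload 4.2 kg.
Tool frame: the origin (TCP) lies midway between the tips of the shut fingers; the grasp point (between the pads) lies 19 mm behind it; z points along the fingers, y is the line along which they close (so a half turn about z gives the same grasp; the last joint's range is limited). The gripper opens to 85 mm and grips with 20 to 120 N. Pads are 22 mm wide; open, the fingers measure 114 mm over their backs; the gripper's body (76 mm by 85 mm) begins 54 mm behind the grasp point. The pads swing forward as they close: fully open they stand 13 mm farther back than shut.
Start: joints at [1.276, 0.32, 1.565, -0, 1.257, -0.02], TCP at [0.156, 0.553, 0.231] pointing down, gripper open.
Joint ranges: [-3.11, 3.11], [-0.84, 2.01], [0.21, 2.61], [-1.34, 4.49], [0.05, 2.63], [-2.56, 2.56]. Speed limits (rad/s): [2.57, 2.57, 3.14, 3.14, 3.14, 3.14].

### API

Orientations are given as a 3x3 rotation matrix whose columns are the frame's x, y, z axes.
In Python, from plant import env, grab_frame, camera_params gives the robot as it stands (env), with the cameras as plain functions.
- The arm moves only by the shell command python3 jog.py [FORCE], which reads ROWS from standard input. ROWS is a JSON list of rows, 1 to 8 of them, each of 5 numbers: dx, dy, dz in shares of the most that a row can go, 1 being 62.5 mm, then a turn about the tool's z in a scale on which 1.0 is 180 degrees, then the opening from 0.0 (shut) to 1.0 (fully open); each row shifts and turns the commanded pose from where the row before left it, along the tool's axes as they then stand; what a row does not reach is not made up. A row lasts 1/8 s, in which the tool goes at most 0.0625 m and 0.188 rad, less where a joint would pass 70% of its speed; a pose out of reach is approached as far as the arm can. The fingers move at their own pace and stop on an object; FORCE is the grip in N (left out, the last holds). Time passes only in rows, so rows that do not move let the fingers close. It prints the time, the measured TCP pose, the force, the opening and the grip force at its end. No shift or turn number may pass 1 either way. Input that does not fit is refused with a message, and nothing moves.
- env.get_obs(): the state, without advancing time (a new reading comes with each control period).
- grab_frame(name): name is "scene" or "top"; returns the picture (384x512x3 uint8, red, green, blue); there is no depth.
- camera_params(name): a dict with "vertical_fov" (degrees; the focal length in pixels is half the picture's height over the tangent of half this angle, whatever the lens; pixels are square), "cx", "cy" (the principal point, pixels), "extrinsics" (4x4, takes a point from world to camera coordinates). Camera axes: x right, y up, looking along -z (the intrinsics and any distortion apply to the point x, -y, -z); pixel columns grow to the right and rows downward; lengths in m; the calibration is good to about 2 mm. A picture is of the moment at which its call begins. camera_params takes no time and is no camera call.
- env.job_done(): hands the job in; it is judged then, once.
The state is a dict: "time": time; "q": joint angles; "joint_velocities": joint speeds; "effort": joint torques, N m; "tool_pos": TCP position; "eef_rot": TCP orientation; "wrist_force": force on the tool from outside, world axes, zero at the start; "ft_torque": the same for the moment, N m; "grip_width": opening from 0.0 (shut) to 1.0 (fully open); "grasp_force": force on a finger pad.
Only numpy, scipy, OpenCV 4.12 (cv2) and the standard library are available. Lean on these libraries where they do the work, as an engineer would, in place of code of your own. Each camera call takes 0.05 s, during which the arm holds its last target. There are 200 camera calls.

### The job

The patty line may only be restarted when none of the four keys on the control box is left latched down. With the fingertips, tap each key lightly, one after the other from the left end of the row (as seen from the robot) to the right, to feel which one is latched; only after all four taps, press the latched key right down and let it go, so that it comes up level with the others. Do not press a raised key right down, which would switch its mode on; pick nothing up and leave everything else on the table and on the box where it is.

Things in the scene. Friction and masses are not known exactly. Their poses are not given: they have to be found in the camera images.
- control_box: fixed aluminium box, 190 (x) by 270 (y) by 60 mm high, turned by up to 0.35 rad; origin at the centre of its underside, on the table; z up, its x points away from the robot, its y along the key row towards the row's left end. Four keys stand in a row on its deck, 35 mm nearer the robot than the deck's middle, 52 mm apart centre to centre
- place_1 (a point): place 1 of the key row, counted from the left end as seen from the robot (place 1 leftmost, at larger y); the point is fixed to the box, over the middle of the key that stands there and level with the top of a raised key, 74 mm above the table
- place_2 (a point): place 2 of the key row, counted from the left end as seen from the robot (place 1 leftmost, at larger y); the point is fixed to the box, over the middle of the key that stands there and level with the top of a raised key, 74 mm above the table
- place_3 (a point): place 3 of the key row, counted from the left end as seen from the robot (place 1 leftmost, at larger y); the point is fixed to the box, over the middle of the key that stands there and level with the top of a raised key, 74 mm above the table
- place_4 (a point): place 4 of the key row, counted from the left end as seen from the robot (place 1 leftmost, at larger y); the point is fixed to the box, over the middle of the key that stands there and level with the top of a raised key, 74 mm above the table
- key_a: one of four identical white keys with flat caps 34 by 30 mm moving straight down (letters do not follow the row); origin: centre of the cap's top. Raised: 74 mm above the table, full travel 8 mm, gives from 1.5 N on, 0.8 N per mm, switches on 6 mm down, springs back. Latched (just one key): 5 mm lower, solid up to about 5 N; pushed 3 mm to the stop (8 N) and let go, it comes up
- key_b: one of four identical white keys with flat caps 34 by 30 mm moving straight down (letters do not follow the row); origin: centre of the cap's top. Raised: 74 mm above the table, full travel 8 mm, gives from 1.5 N on, 0.8 N per mm, switches on 6 mm down, springs back. Latched (just one key): 5 mm lower, solid up to about 5 N; pushed 3 mm to the stop (8 N) and let go, it comes up
- key_c: one of four identical white keys with flat caps 34 by 30 mm moving straight down (letters do not follow the row); origin: centre of the cap's top. Raised: 74 mm above the table, full travel 8 mm, gives from 1.5 N on, 0.8 N per mm, switches on 6 mm down, springs back. Latched (just one key): 5 mm lower, solid up to about 5 N; pushed 3 mm to the stop (8 N) and let go, it comes up
- key_d: one of four identical white keys with flat caps 34 by 30 mm moving straight down (letters do not follow the row); origin: centre of the cap's top. Raised: 74 mm above the table, full travel 8 mm, gives from 1.5 N on, 0.8 N per mm, switches on 6 mm down, springs back. Latched (just one key): 5 mm lower, solid up to about 5 N; pushed 3 mm to the stop (8 N) and let go, it comes up
- cutter_ring: bystander: small open steel cutter ring, 42 mm outside diameter, 28 mm high, standing loose on the deck of the control box behind the keys; origin at the centre of its underside
- probe: bystander: probe thermometer, grey grip and thin steel needle, 128 mm long, 22 mm high, lying loose on the deck of the control box behind the keys, along the row; origin on its underside
- patty_ring: bystander: open steel patty ring, 104 mm outside diameter, 30 mm high, loose on the table just past the left end of the control box; origin at the centre of its underside
- spray_bottle: bystander: white bottle, 64 mm diameter, 170 mm high, on the table far to the right; origin at the centre of its underside
- bowl: bystander: steel bowl, 140 mm diameter, 60 mm high, on the table far to the right; origin at the centre of its underside

How it is judged:
By the outcome, as a careful person would: the job done as asked, in the order asked, and still so for the second after the job is handed in, with the robot touching nothing.
It also fails if it takes over 51 s, if anything falls off the work surface, if the arm or the gripper's body presses on something with over 40 N, if the wrist force passes 120 N, or if a joint passes its speed limit or range.

## Working session

There is one attempt and no reset: what is moved stays moved. The work goes in short steps, Python scripts to look and compute and a shell command to move; the robot and the scene stay as the last step left them, time stands still between calls to the robot, and variables do not carry over. Pictures are saved under pics/ and viewed, at most 10 in all, crops included, and the job is handed in when it is done.

```bash
ls; mkdir -p pics
python3 - <<'E'
from plant import env, grab_frame, camera_params
import cv2
for n in("scene","top"):
    cv2.imwrite(f"pics/{n}0.png",grab_frame(n)[:,:,::-1]); print(n,camera_params(n))
o=env.get_obs(); print(o)
E
```

```text
jog.py
pics
plant.py
scene {'vertical_fov': 50.28360691361318, 'cx': 256.83361055496806, 'cy': 191.91864514226054, 'extrinsics': array([[ 0.29327921,  0.95602337,  0.00257246, -0.07319946],
       [-0.5829456 ,  0.17669619,  0.7930655 ,  0.26715673],
       [ 0.75773461, -0.23408923,  0.60913094, -1.59314793],
       [ 0.        ,  0.        ,  0.        ,  1.        ]])}
top {'vertical_fov': 46.68768958546474, 'cx': 258.788265790186, 'cy': 188.63631025582984, 'extrinsics': array([[ 0.02536448, -0.99926794,  0.02863953, -0.11011598],
       [ 0.99845689,  0.02673883,  0.04867116, -0.53600507],
       [-0.04940131,  0.02736082,  0.99840417, -1.09069033],
       [ 0.        ,  0.        ,  0.        ,  1.        ]])}
{'time': 0.1, 'q': array([ 1.27600353e+00,  3.20221599e-01,  1.56554653e+00, -3.88733489e-06,
        1.25740065e+00, -1.99902711e-02]), 'joint_velocities': array([-0.00220317, -0.00093449, -0.00158325, -0.00202299,  0.00113916,
       -0.00081518]), 'effort': array([ 1.20014294e-03, -4.16409338e+01, -2.34704643e+01, -1.47708588e-04,
        4.82221236e-03,  2.02205506e-06]), 'tool_pos': array([0.15590241, 0.55302226, 0.23057407]), 'eef_rot': array([[-9.62479121e-01,  2.71355366e-01, -4.54391329e-04],
       [ 2.71355745e-01,  9.62477938e-01, -1.50920888e-03],
       [ 2.78097033e-05, -1.57588373e-03, -9.99998758e-01]]), 'wrist_force': array([-0.47689077, -1.13169877, -0.00863279]), 'ft_torque': array([0.04820979, 0.04320873, 0.02833917]), 'grasp_force': 0.0, 'grip_width': 0.995268630035832}
```

View pics/top0.png

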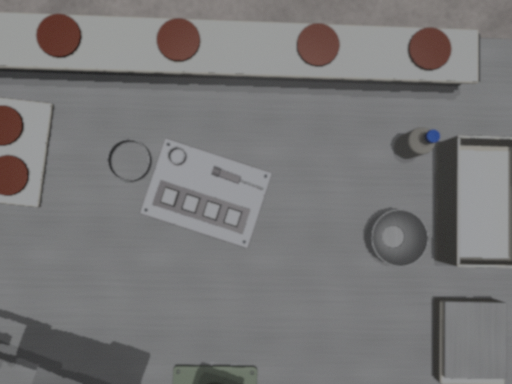

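View pics/scene0.png

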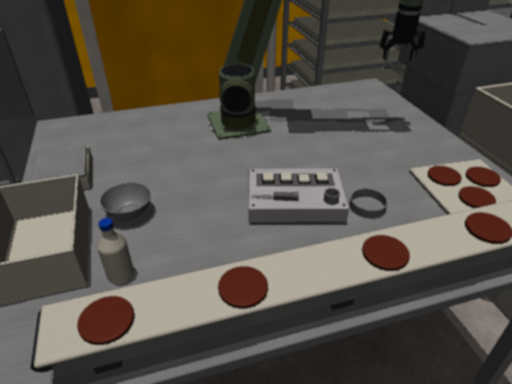

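The top view shows the box, with keys at about (170,197), (191,204), (212,211) and (233,217). Left in the picture is +y, so place 1 is the first. The scene view shows the same keys near row 177, columns 268–322, with place 1 on the right.

```bash
cat > h.py <<'E'
import numpy as np,cv2
from plant import env, grab_frame, camera_params
def K(n):
    p=camera_params(n); f=192/np.tan(np.radians(p["vertical_fov"])/2); return p,f
def ray(n,uv):
    p,f=K(n); E=p["extrinsics"]; d=np.array([(uv[0]-p["cx"])/f,-(uv[1]-p["cy"])/f,-1.])
    return -E[:3,:3].T@E[:3,3], E[:3,:3].T@d
def plane(n,uv,z):
    c,d=ray(n,uv); return c+d*(z-c[2])/d[2]
def tri(a,b):
    (c1,d1),(c2,d2)=ray("top",a),ray("scene",b)
    s=np.linalg.lstsq(np.c_[d1,-d2],c2-c1,rcond=None)[0]
    p,q=c1+d1*s[0],c2+d2*s[1]; return (p+q)/2,np.linalg.norm(p-q)
E
python3 - <<'E'
from h import *
out={}
for n,(x0,y0,x1,y1) in dict(top=(155,180,250,235),scene=(255,168,335,188)).items():
    im=cv2.imread(f"pics/{n}0.png")[y0:y1,x0:x1]
    g=cv2.cvtColor(im,cv2.COLOR_BGR2GRAY); G=cv2.resize(g,None,fx=8,fy=8,interpolation=cv2.INTER_CUBIC)
    t,m=cv2.threshold(G,0,255,cv2.THRESH_OTSU)
    N,_,st,ce=cv2.connectedComponentsWithStats(m)
    k=[(c[0]/8+x0-.44,c[1]/8+y0-.44,s[4]/64,s[0],s[1]) for s,c in zip(st[1:],ce[1:]) if 30<s[4]/64<600]
    print(n,t,np.round(k,1))
    out[n]=k
    cv2.imwrite(f"pics/{n}_c.png",np.vstack([cv2.cvtColor(m,cv2.COLOR_GRAY2BGR),cv2.resize(im,None,fx=8,fy=8)])[::2,::2])
E
python3 -c "
import cv2,numpy as np
a=cv2.imread('pics/top_c.png');b=cv2.imread('pics/scene_c.png')
w=max(a.shape[1],b.shape[1]);p=lambda i:np.pad(i,((0,0),(0,w-i.shape[1]),(0,0)))
v=np.vstack([p(a),p(b)]);print(v.shape);cv2.imwrite('pics/c1.png',v[:600])"
```

```text
top 133.0 [[156.4 184.5  44.    0.    0. ]
 [168.7 196.1 153.5  56.   71. ]
 [190.2 203.1 150.9 229.  128. ]
 [211.1 209.9 151.3 396.  181. ]
 [232.1 216.8 151.1 564.  236. ]]
scene 110.0 []
(600, 380, 3)
```

View pics/c1.png

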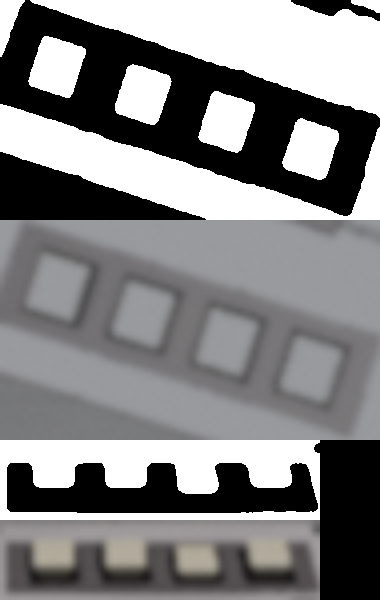

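The crops show four clean caps in the top view. In the scene view the third cap from the left (place 2) looks a bit lower; the taps will decide. Next I triangulate, masking the scene view by its yellow tint.

Run:
```python
from h import *
T=np.array([[168.7,196.1],[190.2,203.1],[211.1,209.9],[232.1,216.8]])
x0,y0,x1,y1=255,168,335,188
im=cv2.imread("pics/scene0.png")[y0:y1,x0:x1].astype(int); d=np.clip(im[:,:,2]-im[:,:,0],0,255)
G=cv2.resize(np.clip(d*5,0,255).astype(np.uint8),None,fx=8,fy=8,interpolation=cv2.INTER_CUBIC)
t,m=cv2.threshold(G,0,255,cv2.THRESH_OTSU)
N,_,st,ce=cv2.connectedComponentsWithStats(m)
S=np.array([(c[0]/8+x0-.44,c[1]/8+y0-.44) for s,c in zip(st[1:],ce[1:]) if s[4]/64>30])
print(t,S.round(1),[s[4]/64 for s in st[1:]])
S=S[np.argsort(-S[:,0])]
for a,b in zip(T,S):
    p,e=tri(a,b); print("tri",p.round(4),round(e,4),"top@74",plane("top",a,.074).round(4),"@69",plane("top",a,.069).round(4),"scene@74",plane("scene",b,.074).round(4))
P=np.array([plane("top",a,.074) for a in T]); print(np.linalg.norm(np.diff(P,axis=0),axis=1))
v=P[0]-P[3]; print("yaw",np.arctan2(-v[0],v[1]))
# box corners/deck screws
for n,uv in (("top",(168,144)),("top",(267,177)),("top",(245,241)),("top",(146,210))): print(plane(n,uv,.06).round(4))
print("gripper tcp proj:")
o=env.get_obs()["tool_pos"]
for n in("top","scene"):
    p,f=K(n);c=p["extrinsics"]@np.r_[o,1];print(n,p["cx"]-f*c[0]/c[2],p["cy"]+f*c[1]/c[2])
```

```text
53.0 [[321.7 176. ]
 [267.8 176.1]
 [285.8 176.2]
 [303.6 177.4]] [np.float64(80.109375), np.float64(83.5), np.float64(83.40625), np.float64(83.375)]
tri [0.5128 0.1158 0.0726] 0.0003 top@74 [0.5127 0.1155 0.074 ] @69 [0.5128 0.1164 0.069 ] scene@74 [0.5145 0.1151 0.074 ]
tri [0.4978 0.0659 0.0678] 0.0003 top@74 [0.4976 0.065  0.074 ] @69 [0.4977 0.0656 0.069 ] scene@74 [0.5058 0.0623 0.074 ]
tri [0.4831 0.0161 0.0722] 0.0003 top@74 [0.483  0.0158 0.074 ] @69 [0.483  0.0162 0.069 ] scene@74 [0.4855 0.0152 0.074 ]
tri [ 0.4681 -0.0337  0.0725] 0.0002 top@74 [ 0.4681 -0.0337  0.074 ] @69 [ 0.4681 -0.0336  0.069 ] scene@74 [ 0.4701 -0.0345  0.074 ]
[0.05272189 0.05130942 0.05166627]
yaw -0.29012988401756556
[0.637  0.1239 0.06  ]
[ 0.5648 -0.1138  0.06  ]
[ 0.4115 -0.0654  0.06  ]
[0.4789 0.17   0.06  ]
gripper tcp proj:
top -81.33155725440895 373.4269707709396
scene 397.0592983548845 64.25843039660369
```

The triangulated tops are about 72.5 mm, against 74 nominal, and place 2 is about 5 mm lower. The row yaw is -0.29, which the tool's axes already match. Place 1 is (0.5128, 0.1157), so I go over it with the fingers shut.

The rows are not in the units I measure in: shifts go in shares of 62.5 mm and turns go in shares of 180 degrees. I convert before sending: -0.046 m is -0.736, -0.032 m is -0.512.

```bash
echo '[[-0.736, -0.512, 0, 0, 0], [-0.736, -0.512, 0, 0, 0], [-0.736, -0.512, 0, 0, 0], [-0.736, -0.512, 0, 0, 0], [-0.736, -0.512, 0, 0, 0], [-0.736, -0.512, 0, 0, 0], [-0.736, -0.512, 0, 0, 0], [-0.736, -0.512, 0, 0, 0]]' | python3 jog.py 20; echo '[[-0.752, -0.544, 0, 0, 0], [-0.752, -0.544, 0, 0, 0], [0, 0, 0.64, -0.0032, 0], [0, 0, 0.64, 0, 0], [0, 0, 0.48, 0, 0], [0, 0, 0, 0, 0], [0, 0, 0, 0, 0]]' | python3 jog.py
```

```text
time: 1.1
tool_pos: [0.4415, 0.2056, 0.2311]
eef_rot: [[-0.962, 0.271, -0.0], [0.271, 0.962, 0.0], [0.0, 0.0, -1.0]]
wrist_force: [-0.6, 0.4, 0.0]
grip_width: 0.0
grasp_force: 0.0
time: 1.98
tool_pos: [0.5135, 0.1165, 0.1223]
eef_rot: [[-0.965, 0.262, 0.002], [0.262, 0.965, 0.0], [-0.001, 0.001, -1.0]]
wrist_force: [0.4, -0.9, 0.5]
grip_width: 0.002
grasp_force: 0.0
```

In the tool's units: 0.02 m is 0.32, -0.001 m is -0.016, 0.025 rad / 3.1416 = 0.008.

```bash
echo '[[0, -0.016, 0.32, 0.008, 0], [0, 0, 0.32, 0, 0], [0, 0, 0, 0, 0], [0, 0, 0, 0, 0], [0, 0, 0, 0, 0]]' | python3 jog.py
python3 - <<'E'
from h import *
im=np.vstack([cv2.resize(grab_frame(n)[y:y+100,x:x+200,::-1],None,fx=3,fy=3,interpolation=2) for n,x,y in(("top",120,130),("scene",220,110))])
cv2.imwrite("pics/p1.png",im)
E
```

```text
time: 2.6
tool_pos: [0.5134, 0.1155, 0.0826]
eef_rot: [[-0.958, 0.286, 0.003], [0.286, 0.958, 0.001], [-0.002, 0.001, -1.0]]
wrist_force: [-0.7, 0.0, -0.2]
grip_width: 0.003
grasp_force: 0.0
```

View pics/p1.png

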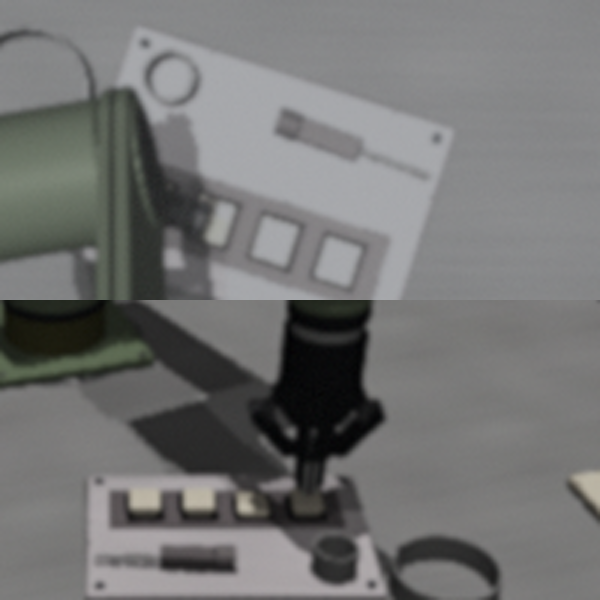

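The scene crop shows the shut fingertips centred over place 1's cap at about (307,490), clear of the ring at (335,558). I lower in small steps.

In the tool's units: 0.006 m is 0.096.

```bash
echo '[[0, 0, 0.096, 0, 0], [0, 0, 0, 0, 0], [0, 0, 0, 0, 0]]' | python3 jog.py; echo '[[0, 0, 0.048, 0, 0], [0, 0, 0, 0, 0], [0, 0, 0, 0, 0]]' | python3 jog.py;python3 - <<'E'
from h import *
o=env.get_obs();print(o["tool_pos"],o["wrist_force"])
E
```

```text
time: 3.08
tool_pos: [0.5125, 0.1153, 0.0752]
eef_rot: [[-0.958, 0.286, -0.0], [0.286, 0.958, 0.0], [0.0, -0.0, -1.0]]
wrist_force: [0.2, -0.0, 0.5]
grip_width: -0.004
grasp_force: 0.0
time: 3.45
tool_pos: [0.5128, 0.1154, 0.0726]
eef_rot: [[-0.958, 0.286, 0.001], [0.286, 0.958, 0.0], [-0.001, 0.0, -1.0]]
wrist_force: [0.0, 0.4, 2.9]
grip_width: -0.004
grasp_force: 1.4
[0.5128268  0.11535329 0.07260468] [0.04437927 0.37859659 2.91490681]
```

Place 1 reacts with 2.9 N at 72.6 mm, so it is raised. Lift, then on to place 2.

In the tool's units: -0.026 m is -0.416, -0.012 m is -0.192.

```bash
echo '[[0, 0, -0.192, 0, 0], [0, -0.416, 0, 0, 0], [0, -0.416, 0, 0, 0], [0, 0, 0, 0, 0], [0, 0, 0.096, 0, 0], [0, 0, 0.048, 0, 0], [0, 0, 0, 0, 0], [0, 0, 0, 0, 0]]' | python3 jog.py; echo '[[0, 0, 0.048, 0, 0], [0, 0, 0, 0, 0], [0, 0, 0, 0, 0]]' | python3 jog.py
```

```text
time: 4.45
tool_pos: [0.4978, 0.0658, 0.0752]
eef_rot: [[-0.958, 0.285, -0.0], [0.285, 0.958, 0.0], [0.0, 0.0, -1.0]]
wrist_force: [0.1, -1.2, -0.1]
grip_width: -0.001
grasp_force: 0.0
time: 4.82
tool_pos: [0.4977, 0.0654, 0.0723]
eef_rot: [[-0.958, 0.286, 0.0], [0.286, 0.958, 0.0], [-0.0, 0.0, -1.0]]
wrist_force: [0.4, -1.2, 0.3]
grip_width: -0.001
grasp_force: 0.0
```

No force at 72.3 mm. I go lower in small steps until there is contact.

In the tool's units: 0.002 m is 0.032.

```bash
echo '[[0, 0, 0.032, 0, 0], [0, 0, 0, 0, 0], [0, 0, 0, 0, 0]]' | python3 jog.py|sed -n '2p;4p'; echo '[[0, 0, 0.016, 0, 0], [0, 0, 0, 0, 0], [0, 0, 0, 0, 0]]' | python3 jog.py|sed -n '2p;4p';  echo '[[0, 0, 0.008, 0, 0], [0, 0, 0, 0, 0], [0, 0, 0, 0, 0]]' | python3 jog.py
```

```text
tool_pos: [0.4977, 0.0654, 0.0703]
wrist_force: [-0.4, -0.1, 0.4]
tool_pos: [0.4977, 0.0654, 0.0693]
wrist_force: [0.4, 0.7, -0.4]
time: 5.95
tool_pos: [0.4977, 0.0655, 0.0691]
eef_rot: [[-0.958, 0.286, 0.0], [0.286, 0.958, 0.0], [-0.0, 0.0, -1.0]]
wrist_force: [-0.2, 0.1, 4.0]
grip_width: 0.002
grasp_force: 2.0
```

Place 2 is solid at 69.1 mm with 4.0 N, so it is latched. On to place 3.

In the tool's units: -0.026 m is -0.416, 0.003 m is 0.048.

```bash
echo '[[0, 0, -0.24, 0, 0], [0, -0.416, 0, 0, 0], [0, -0.416, 0, 0, 0], [0, 0, 0, 0, 0], [0, 0, 0.096, 0, 0], [0, 0, 0.048, 0, 0], [0, 0, 0, 0, 0], [0, 0, 0, 0, 0]]' | python3 jog.py; echo '[[0, 0, 0.04, 0, 0], [0, 0, 0, 0, 0], [0, 0, 0, 0, 0]]' | python3 jog.py
```

```text
time: 6.95
tool_pos: [0.4829, 0.016, 0.0747]
eef_rot: [[-0.958, 0.285, -0.0], [0.285, 0.958, 0.0], [0.0, 0.0, -1.0]]
wrist_force: [0.7, 0.3, -0.5]
grip_width: -0.001
grasp_force: 0.0
time: 7.32
tool_pos: [0.4831, 0.0158, 0.0726]
eef_rot: [[-0.958, 0.286, 0.001], [0.286, 0.958, 0.001], [-0.001, 0.001, -1.0]]
wrist_force: [0.1, 1.9, 2.9]
grip_width: 0.002
grasp_force: 1.4
```

Place 3 is raised. Now place 4.

In the tool's units: -0.026 m is -0.416, -0.012 m is -0.192.

```bash
echo '[[0, 0, -0.192, 0, 0], [0, -0.416, 0, 0, 0], [0, -0.416, 0, 0, 0], [0, 0, 0, 0, 0], [0, 0, 0.096, 0, 0], [0, 0, 0.056, 0, 0], [0, 0, 0, 0, 0], [0, 0, 0, 0, 0]]' | python3 jog.py; echo '[[0, 0, 0.04, 0, 0], [0, 0, 0, 0, 0], [0, 0, 0, 0, 0]]' | python3 jog.py
```

```text
time: 8.32
tool_pos: [0.468, -0.0339, 0.0747]
eef_rot: [[-0.958, 0.285, -0.0], [0.285, 0.958, 0.0], [0.0, 0.0, -1.0]]
wrist_force: [0.2, -0.4, -0.4]
grip_width: -0.005
grasp_force: 0.0
time: 8.7
tool_pos: [0.4682, -0.034, 0.0726]
eef_rot: [[-0.958, 0.286, 0.001], [0.286, 0.958, 0.0], [-0.001, 0.001, -1.0]]
wrist_force: [0.0, 1.5, 3.0]
grip_width: -0.002
grasp_force: 1.4
```

Place 4 is raised, so the latched key is at place 2. I go back there and press in steps to the stop.

In the tool's units: 0.035 m is 0.56, -0.015 m is -0.24.

```bash
echo '[[0, 0, -0.24, 0, 0], [0, 0.56, 0, 0, 0], [0, 0.56, 0, 0, 0], [0, 0.544, 0, 0, 0], [0, 0, 0, 0, 0], [0, 0, 0.16, 0, 0], [0, 0, 0.112, 0, 0], [0, 0, 0, 0, 0]]' | python3 jog.py; echo '[[0, 0, 0.024, 0, 0], [0, 0, 0.016, 0, 0], [0, 0, 0.016, 0, 0], [0, 0, 0, 0, 0], [0, 0, 0, 0, 0]]' | python3 jog.py
```

```text
time: 9.7
tool_pos: [0.497, 0.0646, 0.0696]
eef_rot: [[-0.958, 0.287, -0.002], [0.287, 0.958, -0.0], [0.002, -0.001, -1.0]]
wrist_force: [-0.4, 0.3, -0.0]
grip_width: -0.002
grasp_force: 0.0
time: 10.32
tool_pos: [0.4976, 0.0649, 0.0672]
eef_rot: [[-0.958, 0.285, 0.0], [0.285, 0.958, -0.001], [-0.0, -0.001, -1.0]]
wrist_force: [-0.5, -3.2, 5.3]
grip_width: -0.003
grasp_force: 2.6
```

In the tool's units: 0.001 m is 0.016, 0.0005 m is 0.008.

```bash
echo '[[0, 0, 0.016, 0, 0], [0, 0, 0.008, 0, 0], [0, 0, 0, 0, 0], [0, 0, 0, 0, 0]]' | python3 jog.py;echo '[[0, 0, 0.008, 0, 0], [0, 0, 0.008, 0, 0], [0, 0, 0, 0, 0], [0, 0, 0, 0, 0]]' | python3 jog.py
```

```text
time: 10.82
tool_pos: [0.4976, 0.0649, 0.0663]
eef_rot: [[-0.958, 0.285, 0.0], [0.285, 0.958, -0.001], [-0.001, -0.001, -1.0]]
wrist_force: [-3.3, -3.3, 9.0]
grip_width: -0.003
grasp_force: 4.8
time: 11.32
tool_pos: [0.4976, 0.0649, 0.066]
eef_rot: [[-0.958, 0.285, 0.001], [0.285, 0.958, -0.001], [-0.001, -0.001, -1.0]]
wrist_force: [-4.5, -3.0, 14.4]
grip_width: -0.004
grasp_force: 7.4
```

At the stop (66.0 mm, 14 N). Now I let go, raise the arm, swing it clear to the left and look.

```bash
echo '[[0, 0, -0.032, 0, 0], [0, 0, -0.064, 0, 0], [0, 0, -0.32, 0, 0], [0, 0, -0.8, 0, 0], [0, 0, -0.8, 0, 0], [0, 0, -0.64, 0, 0], [0.48, 0.8, 0, 0, 0], [0.48, 0.8, 0, 0, 0]]' | python3 jog.py; echo '[[0.48, 0.8, 0, 0, 0], [0.48, 0.8, 0, 0, 0], [0.48, 0.8, 0, 0, 0], [0.48, 0.8, 0, 0, 0], [0, 0, 0, 0, 0], [0, 0, 0, 0, 0]]' | python3 jog.py
python3 - <<'E'
from h import *
t=grab_frame("top");s=grab_frame("scene")
cv2.imwrite("pics/t9.png",t[:,:,::-1]);cv2.imwrite("pics/s9.png",s[:,:,::-1])
cv2.imwrite("pics/p9.png",np.vstack([cv2.resize(i[y:y+100,x:x+200,::-1],None,fx=3,fy=3,interpolation=2) for i,x,y in((t,120,130),(s,220,140))]))
im=s[168:188,255:335].astype(int); d=np.clip((im[:,:,0]-im[:,:,2])*5,0,255).astype(np.uint8)
m=cv2.threshold(cv2.resize(d,None,fx=8,fy=8,interpolation=2),0,255,cv2.THRESH_OTSU)[1]
_,_,st,ce=cv2.connectedComponentsWithStats(m)
print([(round(c[0]/8+254.56,1),round(c[1]/8+167.56,1),int(q[4]/64)) for c,q in zip(ce[1:],st[1:])])
E
```

```text
time: 12.32
tool_pos: [0.4688, 0.1795, 0.2309]
eef_rot: [[-0.958, 0.288, 0.002], [0.288, 0.958, 0.001], [-0.002, 0.002, -1.0]]
wrist_force: [0.7, 1.0, 0.1]
grip_width: 0.0
grasp_force: 0.0
time: 13.08
tool_pos: [0.4107, 0.404, 0.2298]
eef_rot: [[-0.958, 0.285, -0.001], [0.285, 0.958, -0.001], [0.0, -0.001, -1.0]]
wrist_force: [0.5, 0.0, -1.0]
grip_width: 0.003
grasp_force: 0.0
[(np.float64(267.8), np.float64(176.2), 84), (np.float64(285.8), np.float64(176.2), 84), (np.float64(303.7), np.float64(176.1), 80), (np.float64(321.7), np.float64(176.0), 81)]
```

View pics/p9.png

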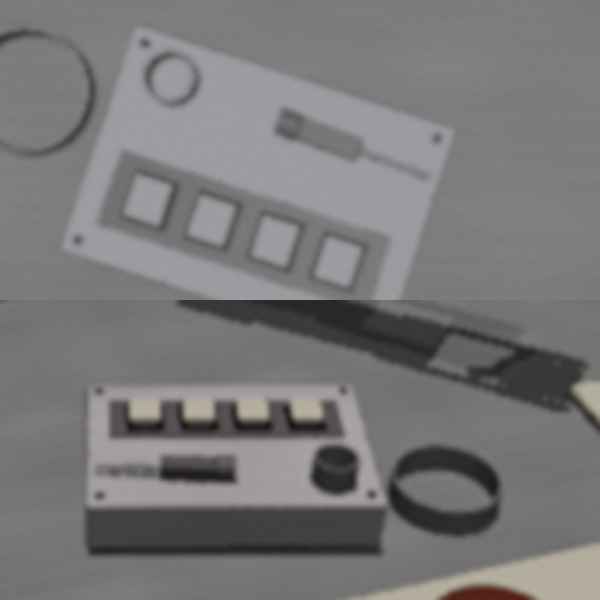

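All four caps now lie level (rows 176.0–176.2 in the scene view). The ring, the probe and the patty ring have not moved.

```bash
python3 -c "
from plant import env, grab_frame, camera_params
print(env.job_done())"
```

```text
the job is handed in; nothing more can be done
None
```

I tapped all four keys from left to right, found place 2 latched, pressed it to its stop and let it go; in the last picture all four keys are level, nothing else near them has moved, and the job is handed in at about 13 s.

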